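Reset the press interlock with its two keys

ROBOT

A 6-joint arm with a two-finger parallel gripper is mounted at the origin on a cart in front of the work surface, level with it; the furniture and walls round the work are solid. World frame = base frame: x ahead of the robot, y to its left, z up, the work surface at z = 0. Lengths are in m, angles in rad, forces in N, time in s.
With the tool pointing down it reaches from about 0.3 to 0.825 m from the base axis. Payload 5.4 kg.
Tool frame: the origin (TCP) lies at the very end of the fingers, on their centre line; the grasp point (between the pads) lies 19 mm behind it; z points along the fingers, x is the direction in which the jaws open and shut, and the axes are right-handed (so a half turn about z gives the same grasp; the last joint's range is limited). The gripper opens to 92 mm and grips with 3 to 60 N. Pads are 20 mm wide; open, the fingers measure 128 mm over their backs; the gripper's body (75 mm by 189 mm) begins 69 mm behind the grasp point.
Start: joints at [0.99, 0.158, 1.597, -0, 1.386, -0.21], TCP at [0.208, 0.536, 0.215] pointing down, gripper open.
Joint ranges: [-2.91, 2.91], [-0.94, 2.29], [0.18, 2.7], [-1.29, 4.43], [0.17, 2.64], [-3, 3]. Speed limits (rad/s): [2.57, 2.57, 3.14, 3.14, 3.14, 3.14].

INTERFACE

Orientations are given as a rotation vector (axis times angle).
In Python, from workcell import bot gives the robot as it stands. Calls block until the motion is done:
- bot.goto(position, orientation): joint-space move of the TCP to a pose.
- bot.line_to(position, rot=None, max_speed=0.15): straight line of the TCP; rot=None keeps the orientation; max_speed is the mean speed in m/s.
- bot.set_joints(angles): joint-space move.
- bot.set_gripper(opening, newtons=None): opening from 0.0 (shut) to 1.0 (fully open); newtons is the grip in N (None keeps the last); returns when the fingers have stopped.
- bot.hold(seconds).
- bot.inverse_kinematics(position, orientation): joint angles nearest the present ones, or None.
- bot.read_camera(name): name is "scene" or "side" or "wrist"; returns a dict with "pixels" (420x560x3 uint8, blue, green, red), "fx", "fy", "cx", "cy" (pixels), "k1" (the pictures are not rectified: a ray, as slopes to the right and down, at radius r is drawn at 1 + k1 r^2 times it, then the intrinsics apply), "R" (3x3) and "t" (3): a world point X has camera coordinates R X + t. Camera axes: x right, y down, z forward; pixel columns grow to the right and rows downward; lengths in m; the calibration is good to about 2 mm. A picture is of the moment at which its call begins. There is no depth.
A pose or a line that the arm cannot do raises bot.MotionError and nothing moves.
- bot.job_done(): hands the job in, once; it reports no verdict.
Readings, each from a call of its own:
- bot.current_clock(): time.
- bot.current_joints(): joint angles.
- bot.current_joint_vel(): joint speeds.
- bot.current_effort(): joint torques, N m.
- bot.current_ee_pos(): TCP position.
- bot.current_tool_rot(): TCP orientation.
- bot.current_contact_force(): force on the tool from outside, world axes, zero at the start.
- bot.current_ft_torque(): the same for the moment, N m.
- bot.current_opening(): opening from 0.0 (shut) to 1.0 (fully open).
Only numpy, scipy, OpenCV 4.12 (cv2) and the standard library are available. Lean on these libraries where they do the work, as an engineer would, in place of code of your own. Each camera call takes 0.05 s, during which the arm holds its last target.

TASK

Reset the press interlock on the box with the two round keys: press both round keys all the way down together, one with each fingertip, keep both fully down for at least three seconds without a break, then let both come up and move clear. Do not lift, tip or shove the box, and leave the box with the square keys and the loose things around alone.

Things in the scene. Friction and masses are not known exactly. Their poses are not given: they have to be found in the camera images.
- reset_box: The interlock reset box: dark grey box, 60 mm (x) by 104 mm (y) by 40 mm high, about 0.9 kg, loose on rubber feet. Origin: centre of its underside, z up; its two ROUND white keys lie on its y axis, 30 mm either side of the centre (60 mm between key centres). Each round cap is 28 mm across with a flat top 56 mm above the table, standing 12 mm above its dark collar (36 mm across). A fingertip gap of about 50 mm puts one fingertip on each cap.
- reset_left_top (a point): centre of the flat top of the round key on the box's +y side; moves with the key
- reset_right_top (a point): centre of the flat top of the round key on the box's -y side; moves with the key
- reset_left (a joint): travel of the round key on the +y side of its box: 0 = up, 0.008 m = fully down; straight down, spring return, about 1 N to start and 3 N at the bottom
- reset_right (a joint): travel of the round key on the -y side of its box: 0 = up, 0.008 m = fully down; straight down, spring return, about 1 N to start and 3 N at the bottom
- jog_box: The other box, not to be used: dark grey box, 60 mm (x) by 104 mm (y) by 40 mm high, about 0.9 kg, loose on rubber feet. Origin: centre of its underside, z up; its two SQUARE white keys lie on its y axis, 30 mm either side of the centre (60 mm between key centres). Square caps 28 by 28 mm, tops 56 mm above the table.
- jog_left (a joint): travel of the square key on the +y side of its box: 0 = up, 0.008 m = fully down; straight down, spring return, about 1 N to start and 3 N at the bottom
- jog_right (a joint): travel of the square key on the -y side of its box: 0 = up, 0.008 m = fully down; straight down, spring return, about 1 N to start and 3 N at the bottom
- screw_tin: bystander: round pale tin, 64 mm across, 25 mm high, loose between the two boxes; origin under its centre
- pin_a: bystander: white plastic post 15 mm across, 26 mm high, standing loose between the boxes; origin under its centre
- pin_b: bystander: a second post like pin_a, a little farther back
- stopwatch: bystander: grey stopwatch, 50 x 62 x 19 mm, lying loose at the left; origin under its centre

How it is judged:
By the outcome, as a careful person would: the job done as asked, in the order asked, and still so for the second after the job is handed in, with the robot touching nothing.
It also fails if it takes over 40 s, if anything falls off the work surface, if the arm or the gripper's body presses on something with over 40 N, if the wrist force passes 120 N, or if a joint passes its speed limit or range.

## Working session

There is one attempt and no reset: what is moved stays moved. The work goes in short steps, each a Python script; the robot and the scene stay as the last script left them, time stands still between calls to the robot, and variables do not carry over. Pictures are saved under pics/ and viewed, and the job is handed in when it is done.

```bash
mkdir -p pics; ls; python3 - <<'E'
from workcell import bot
import cv2
for n in ["scene","side","wrist"]:
    c=bot.read_camera(n); cv2.imwrite(f"pics/{n}0.png",c["pixels"])
    print(n,c["fx"],c["cx"],c["cy"],c["k1"],(-c["R"].T@c["t"]).round(3))
print(bot.current_clock(),bot.current_tool_rot(),bot.current_opening())
E
```

```text
pics
scene 391.7494187717444 276.40160567580057 205.72837023906973 -0.06346993559925805 [-0.12  -0.382  0.453]
side 476.60501222829214 272.6424344499165 211.9575403546471 -0.1121259119660507 [ 0.596 -0.838  0.437]
wrist 370.34749072060833 276.22322045930065 210.87685119613775 -0.017122259207512102 [0.141 0.562 0.383]
0.15 [ 2.59243225e+00  1.77355385e+00 -1.96221621e-03] 0.9972445023042837
```

View pics/scene0.png

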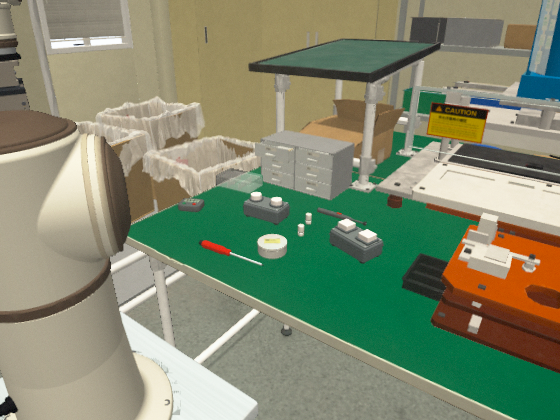

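View pics/side0.png

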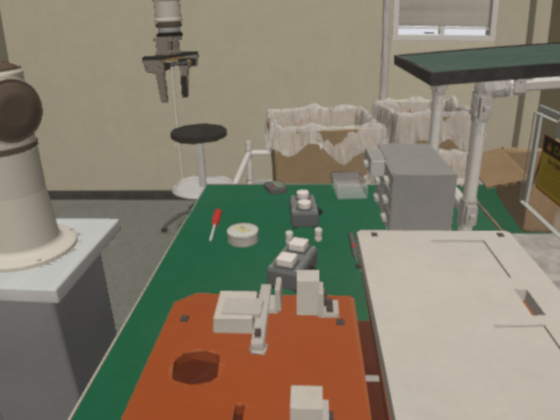

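View pics/wrist0.png

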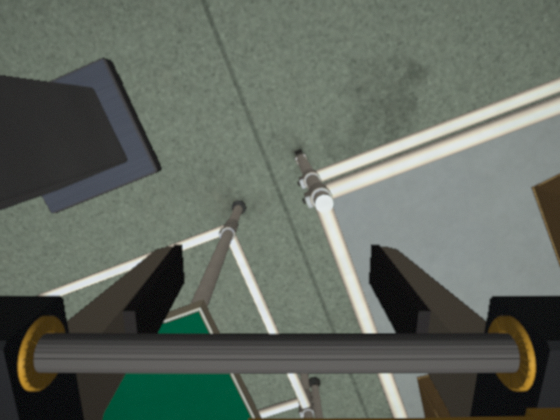

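The scene view shows one box near (266,206), which looks like the round-key one, and another near (357,240), which looks square. The posts and tin lie between them. I'll zoom in to confirm.

```bash
python3 - <<'E'
import cv2,numpy as np
a=cv2.imread("pics/scene0.png")[170:270,170:400]; b=cv2.imread("pics/side0.png")[170:300,200:400]
cv2.imwrite("pics/z1.png",cv2.resize(a,None,fx=3.4,fy=3.4,interpolation=2))
cv2.imwrite("pics/z2.png",cv2.resize(b,None,fx=4,fy=4,interpolation=2))
E
```

```text
(no output)
```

View pics/z1.png

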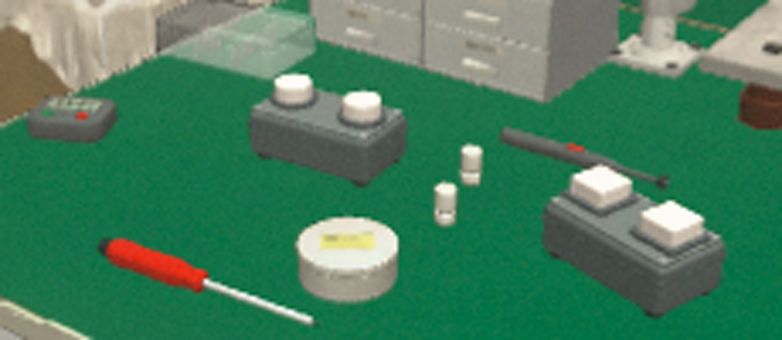

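View pics/z2.png

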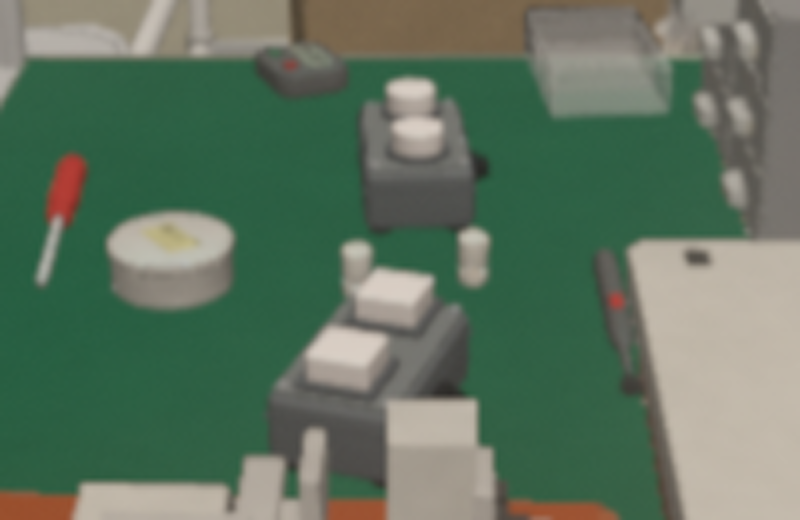

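```bash
cat > h.py <<'E'
from workcell import bot
import cv2,numpy as np
def K(c): return np.array([[c["fx"],0,c["cx"]],[0,c["fy"],c["cy"]],[0,0,1]]),np.array([c["k1"],0,0,0,0])
def ray(c,uv):
    k,d=K(c); p=cv2.undistortPoints(np.array([[uv]],float),k,d)[0,0]
    R=np.array(c["R"]);t=np.array(c["t"]); return -R.T@t, R.T@np.array([p[0],p[1],1])
def onz(c,uv,z):
    o,v=ray(c,uv); return o+v*(z-o[2])/v[2]
def proj(c,X):
    k,d=K(c); return cv2.projectPoints(np.array(X,float).reshape(-1,3),cv2.Rodrigues(np.array(c["R"]))[0],np.array(c["t"],float),k,d)[0][:,0]
def tri(c1,a,c2,b):
    o1,v1=ray(c1,a);o2,v2=ray(c2,b)
    s=np.linalg.lstsq(np.c_[v1,-v2],o2-o1,rcond=None)[0]
    p,q=o1+s[0]*v1,o2+s[1]*v2; return (p+q)/2,np.linalg.norm(p-q)
E
python3 - <<'E'
from h import *
np.set_printoptions(precision=4,suppress=True)
s=bot.read_camera("scene");d=bot.read_camera("side")
for a,b in [((256.2,194.4),(302.5,191.3)),((276.5,198.8),(304.2,201.5))]:
    print(onz(s,a,.056),onz(d,b,.056),tri(s,a,d,b))
print("stopw",onz(s,(191,204),.01)[:2],"pins",onz(s,(301,234),.0)[:2],onz(s,(308.5,223),0)[:2])
print("square",onz(s,(347,225),.056)[:2],onz(s,(367.5,236),.056)[:2])
print("cab corner base",onz(s,(331,198),0),"clear box",onz(s,(221,185),0),onz(s,(247,192),0),onz(d,(338,198),0),onz(d,(367,198),0))
# cabinet top height / shelf corners by triangulating: cabinet near corner top; shelf near-left corner
print(tri(s,(332,151),d,(390,183)), tri(s,(253,70),d,(397,64)))
E
```

```text
[0.5759 0.1794 0.056 ] [0.5826 0.1865 0.056 ] (array([0.5821, 0.1847, 0.0546]), np.float64(0.004072637734501451))
[0.5842 0.123  0.056 ] [0.5871 0.1232 0.056 ] (array([0.587 , 0.1251, 0.0549]), np.float64(0.0008043704176010192))
stopw [0.5063 0.3455] pins [0.5573 0.0334] [0.6139 0.0476]
square [ 0.5636 -0.0769] [ 0.5455 -0.132 ]
cab corner base [0.7774 0.0741 0.    ] clear box [ 0.6665  0.3877 -0.    ] [0.6718 0.2907 0.    ] [0.6707 0.2892 0.    ] [0.7436 0.2899 0.    ]
(array([0.7604, 0.0693, 0.1299]), np.float64(0.023314528217683858)) (array([0.8119, 0.372 , 0.3194]), np.float64(1.7302932296863405e-05))
```

```bash
cat >> h.py <<'E'
from scipy.spatial.transform import Rotation as Ro
def down(yaw):  # tool x at world heading 90deg+yaw
    x=np.array([-np.sin(yaw),np.cos(yaw),0]);z=np.array([0,0,-1.]);y=np.cross(z,x)
    return Ro.from_matrix(np.c_[x,y,z]).as_rotvec()
E
python3 - <<'E'
from h import *
np.set_printoptions(precision=4,suppress=True)
s=bot.read_camera("scene")
print("shelf front right",onz(s,(372,75),.32))
r=down(np.radians(6))
print(bot.inverse_kinematics([.583,.155,.2],r),bot.inverse_kinematics([.583,.155,.045],r))
bot.goto([.583,.155,.2],r)
print(bot.current_clock(),bot.current_ee_pos(),bot.current_joints(),bot.current_contact_force())
for n in ["wrist","scene"]:
    c=bot.read_camera(n); cv2.imwrite(f"pics/{n}1.png",c["pixels"])
E
```

```text
shelf front right [0.9169 0.0462 0.32  ]
[ 0.0598  0.2412  1.5307 -0.      1.3697 -1.6157] [ 0.0598  0.4118  1.6444 -0.      1.0854 -1.6157]
2.2333 [0.5827 0.1558 0.2   ] [ 0.0611  0.241   1.5309  0.0003  1.3697 -1.6154] [-0.4358  0.4044  0.3222]
```

View pics/wrist1.png

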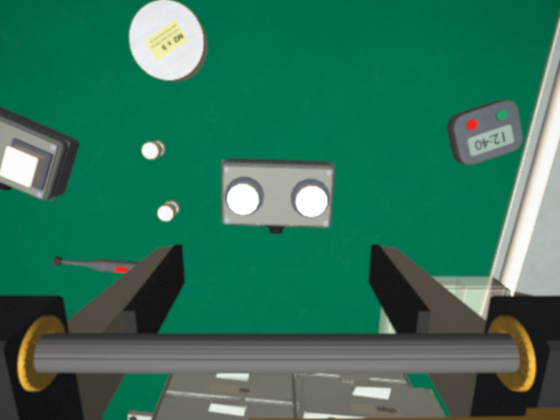

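View pics/scene1.png

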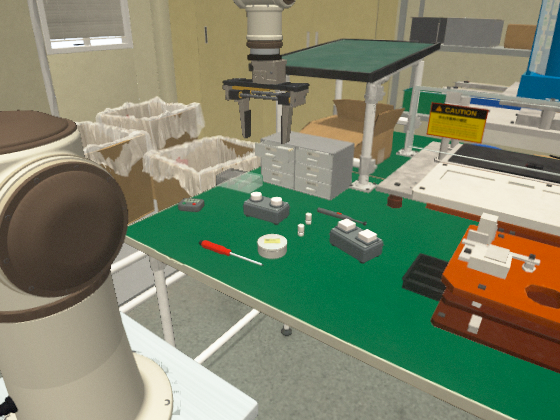

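The wrist view confirms round caps at about (243,199) and (311,201), well clear of the pins and stopwatch. Next I'll measure them precisely.

```bash
python3 - <<'E'
from h import *
np.set_printoptions(precision=4,suppress=True)
w=bot.read_camera("wrist"); im=w["pixels"]
m=(im.min(2)>175).astype(np.uint8); m[:150]=0;m[240:]=0;m[:,:215]=0;m[:,340:]=0
cs=[c for c in cv2.findContours(m,0,1)[0] if cv2.contourArea(c)>200]
P=[]
for c in cs:
    e,r=cv2.minEnclosingCircle(c); X=onz(w,e,.056); P.append(X); print(e,r,X, "diam", 2*r/w["fx"]*(w["R"]@X+w["t"])[2])
P=sorted(P,key=lambda p:-p[1]); d=P[0]-P[1]
print("mid",(P[0]+P[1])/2,"dist",np.linalg.norm(d),"yaw deg",np.degrees(np.arctan2(-d[0],d[1])))
cv2.imwrite("pics/z3.png",cv2.resize(im[150:240,200:350],None,fx=5,fy=5,interpolation=2))
E
```

```text
(311.0148620605469, 200.99505615234375) 16.13995933532715 [0.5813 0.1861 0.056 ] diam 0.02805492855144931
(242.3732452392578, 198.93661499023438) 16.146509170532227 [0.5858 0.1266 0.056 ] diam 0.028024556170902992
mid [0.5835 0.1563 0.056 ] dist 0.059651588428638415 yaw deg 4.323685837959388
```

View pics/z3.png

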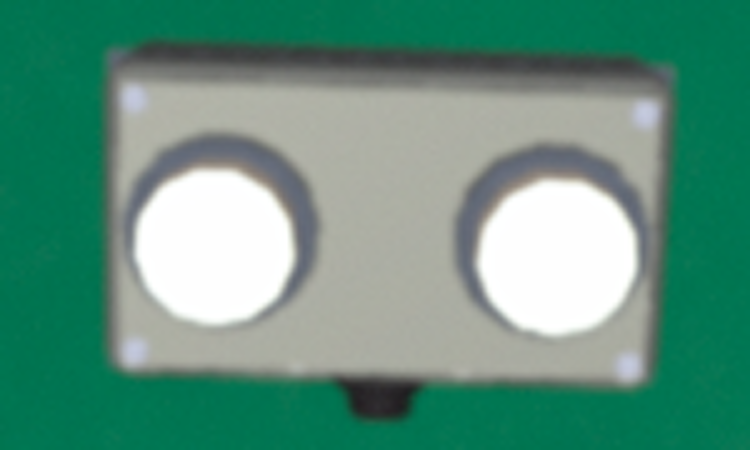

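```bash
python3 - <<'E'
from h import *
np.set_printoptions(precision=4,suppress=True)
r=down(np.radians(4.3)); xy=[.5835,.1563]
bot.set_gripper(0.52)
print("op",bot.current_opening()*92,bot.current_clock())
bot.goto([*xy,.10],r)
bot.line_to([*xy,.064],r,max_speed=.05)
print(bot.current_ee_pos(),bot.current_tool_rot(),r,bot.current_contact_force(),bot.current_ft_torque(),bot.current_clock())
for n in ["wrist","side"]:
    c=bot.read_camera(n); cv2.imwrite(f"pics/{n}2.png",c["pixels"])
    a=c["pixels"][150:400,150:410] if n=="wrist" else c["pixels"][130:250,230:390]
    cv2.imwrite(f"pics/{n}2z.png",cv2.resize(a,None,fx=3 if n=="wrist" else 5,fy=2.4 if n=="wrist" else 5))
E
```

```text
op 48.178467641635876 3.1667
[0.5837 0.1563 0.0642] [2.1364 2.303  0.0005] [2.1365 2.3032 0.    ] [0.2469 0.2138 0.8072] [ 0.0395 -0.0257  0.0119] 4.5167
```

View pics/wrist2.png

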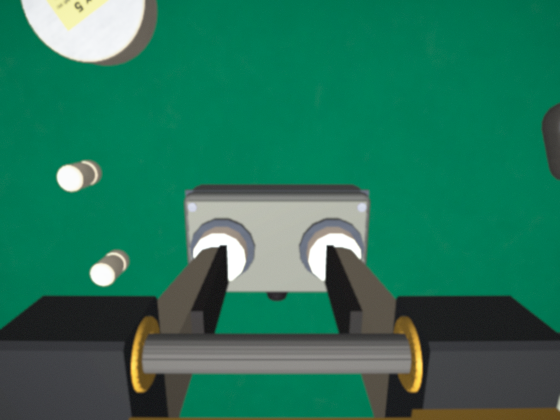

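View pics/side2z.png

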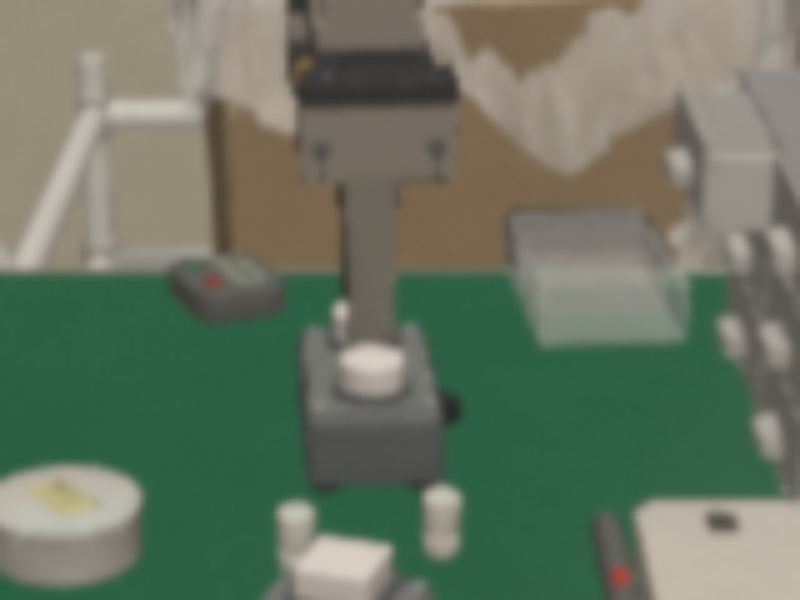

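Both fingertips sit over the caps: the wrist view shows tips at about (222,250) and (333,250). I'll press now, guarding on force.

```bash
python3 - <<'E'
from h import *
np.set_printoptions(precision=4,suppress=True)
xy=[.5835,.1563]; z=.058; bot.line_to([*xy,z],max_speed=.04)
f0=0.8
while True:
    f=bot.current_contact_force(); p=bot.current_ee_pos()
    print(round(z,4),p,f,bot.current_ft_torque(),round(bot.current_clock(),2))
    if f[2]-f0>16 or z<.0445: break
    z-=.002 if z>.0501 else .0005
    bot.line_to([*xy,z],max_speed=.02)
t0=bot.current_clock()
c=bot.read_camera("wrist");cv2.imwrite("pics/wrist3.png",c["pixels"])
d=bot.read_camera("side");cv2.imwrite("pics/side3.png",cv2.resize(d["pixels"][130:250,230:390],None,fx=5,fy=5))
bot.hold(.3);print(bot.current_contact_force(),bot.current_ee_pos(),t0)
E
```

```text
0.058 [0.5831 0.1563 0.0575] [-0.0885  0.0738 -0.1474] [ 0.0502  0.0496 -0.0243] 4.92
0.056 [0.5838 0.1563 0.0563] [-0.3792  0.3643  1.7551] [0.0622 0.037  0.01  ] 5.17
0.054 [0.5839 0.1563 0.0543] [0.5338 0.3457 3.0108] [ 0.0378 -0.0705 -0.0437] 5.42
0.052 [0.5839 0.1563 0.0522] [1.1595 1.1929 3.2276] [ 0.0728 -0.0852  0.0464] 5.67
0.05 [0.5839 0.1563 0.0502] [ 1.0075 -0.1339  5.261 ] [ 0.1161 -0.1088 -0.0088] 5.92
0.0495 [0.5839 0.1563 0.0498] [0.8041 0.3183 5.0387] [ 0.1075 -0.2402 -0.001 ] 6.17
0.049 [0.5839 0.1563 0.0492] [1.9318 0.4459 5.0707] [ 0.0684 -0.2406 -0.0381] 6.42
0.0485 [0.5839 0.1563 0.0488] [1.7563 0.9952 5.0581] [ 0.072  -0.2274  0.0412] 6.67
0.048 [0.5839 0.1563 0.0484] [0.9944 0.9941 5.7058] [ 0.1464 -0.2348 -0.0623] 6.92
0.0475 [0.5839 0.1563 0.0483] [0.1749 0.7995 8.2849] [ 0.0222  0.0495 -0.0463] 7.17
0.047 [0.5839 0.1563 0.0483] [-1.2088 -0.6276 10.8695] [0.0124 0.3395 0.0242] 7.42
0.0465 [0.584  0.1563 0.0482] [-2.5138 -0.397  13.5652] [0.0092 0.5416 0.0267] 7.67
0.046 [0.584  0.1563 0.0482] [-3.9137  0.0799 15.881 ] [-0.0483  0.7793  0.0137] 7.92
0.0455 [0.5841 0.1563 0.0481] [-5.8516 -1.138  19.9644] [-0.0742  1.0403  0.0062] 8.17
[-4.9919 -0.7181 18.6424] [0.5841 0.1563 0.0482] 8.1667
```

View pics/wrist3.png

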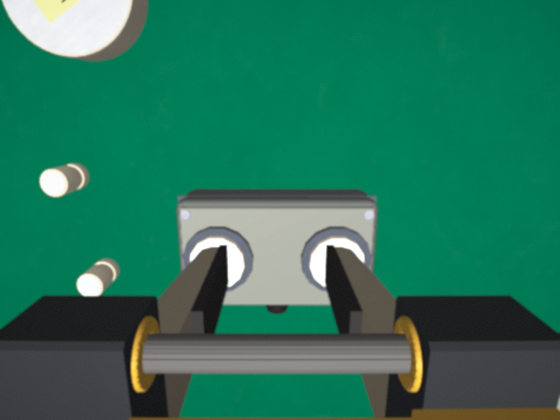

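View pics/side3.png

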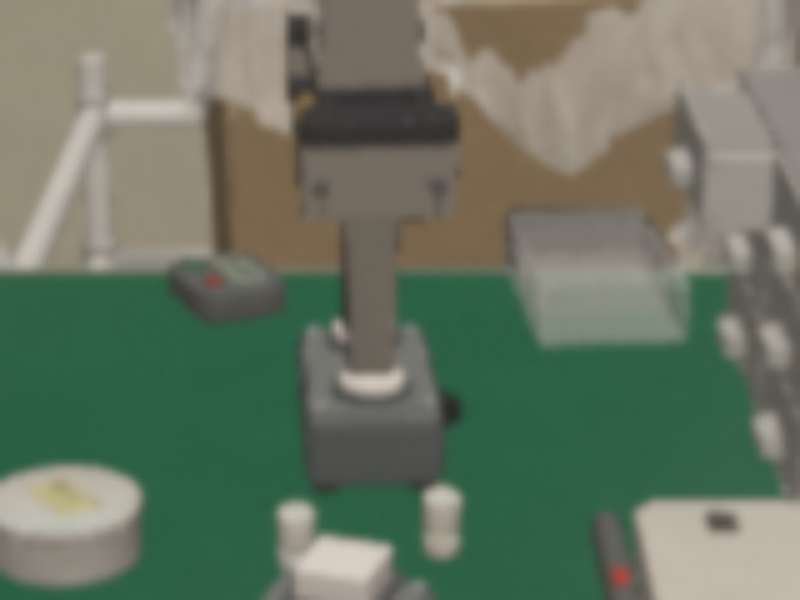

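Both caps are bottomed out: force rises steeply at z = 48.2 mm, and the two sides look the same. I'll hold, then release straight up.

```bash
python3 - <<'E'
from h import *
np.set_printoptions(precision=4,suppress=True)
xy=[.5835,.1563]
for i in range(5):
    bot.hold(.9); print(round(bot.current_clock(),2),bot.current_ee_pos(),bot.current_contact_force())
bot.line_to([*xy,.047],max_speed=.02)
bot.line_to([*xy,.064],max_speed=.03)
bot.line_to([*xy,.2],max_speed=.12)
print(bot.current_clock(),bot.current_contact_force())
w=bot.read_camera("wrist"); im=w["pixels"]; cv2.imwrite("pics/wrist4.png",im)
d=bot.read_camera("side");cv2.imwrite("pics/side4.png",cv2.resize(d["pixels"][170:300,200:400],None,fx=4,fy=4))
m=(im.min(2)>175).astype(np.uint8); m[:150]=0;m[240:]=0;m[:,:215]=0;m[:,340:]=0
for c in cv2.findContours(m,0,1)[0]:
    if cv2.contourArea(c)>200:
        e,r=cv2.minEnclosingCircle(c); print(r,onz(w,e,.056))
E
```

```text
9.47 [0.5841 0.1563 0.0482] [-5.3772 -0.4751 20.2567]
10.37 [0.5841 0.1564 0.0482] [-6.1965 -0.5141 19.0387]
11.27 [0.5841 0.1564 0.0481] [-5.6299 -0.1828 19.9237]
12.17 [0.5841 0.1564 0.0481] [-5.3337 -0.5843 20.0981]
13.07 [0.584  0.1564 0.0481] [-5.0746 -0.1477 18.7108]
15.3167 [ 0.1589  0.6766 -0.3474]
16.14313507080078 [0.5814 0.1862 0.056 ]
16.251047134399414 [0.5857 0.1266 0.056 ]
```

View pics/wrist4.png

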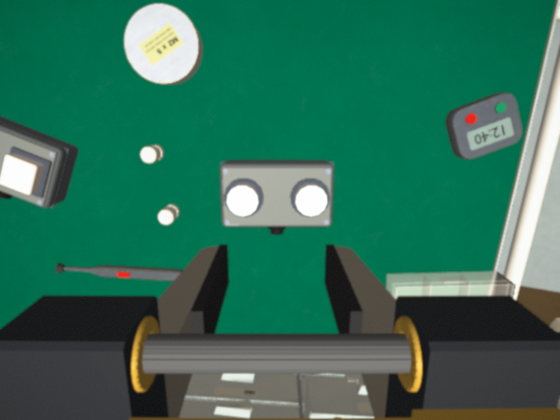

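View pics/side4.png

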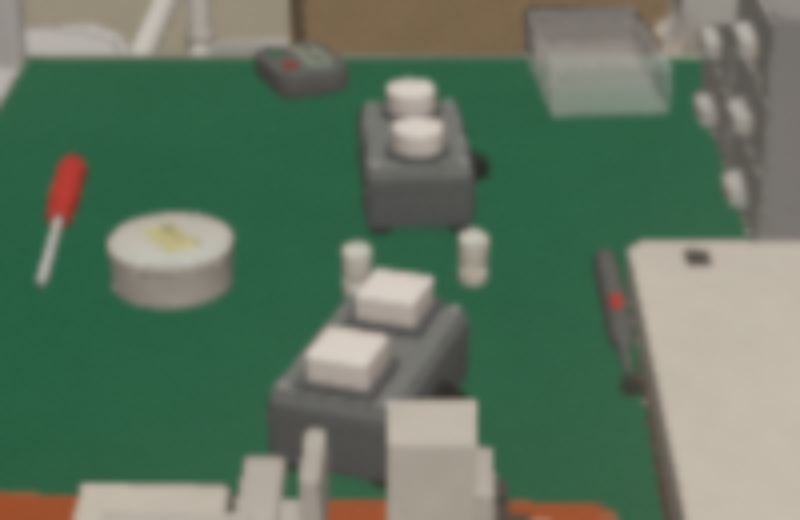

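Both keys are back up at (242,200) and (311,200) in the wrist view. The box hasn't moved measurably and nothing else is disturbed, so I'm handing in.

```bash
python3 -c "
from workcell import bot
bot.job_done();print(bot.current_clock())"
```

```text
the job is handed in; nothing more can be done
the job is handed in; nothing more can be done
```

The interlock reset is done and handed in. I pressed both round keys together, one fingertip on each with a gap of about 48 mm, and held them fully down for about 5 s. I then released straight up to 0.2 m.

- **Fully down:** the tool stopped at z = 48.2 mm against an expected 48 mm. The force rose steeply there, to about 20 N in total, and stayed between 18.6 and 20.3 N for the whole hold. Key travel can't be read directly, so this rests on the stop, the force and the pictures.
- **Sideways force:** about 5–6 N built up along x during the hold, but the box did not slide.
- **After release:** both caps are up at their original height, and their centres are within 0.2 mm of where they were before. The box with the square keys, tin, posts and stopwatch look undisturbed, and the contact force is back to about zero.
- **Time:** the clock read 15.3 s after the final move, against the 40 s limit.
- **Disagreement between cameras:** the first scene and side estimates of the left key differed by about 1 cm. I used the closer wrist view instead, which gave 59.7 mm between keys (nominal 60).

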